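# Load the stain caddy

### The arm

A 6-joint arm with a two-finger parallel gripper is mounted at the origin on the work surface. World frame = base frame: x ahead of the robot, y to its left, z up, the work surface at z = 0. Lengths are in mm, angles in degrees, forces in N, time in s.
With the tool pointing down it reaches from about 325 to 925 mm from the base axis. Payload 3.1 kg.
Tool frame: the origin (TCP) lies at the very end of the fingers, on their centre line; the grasp point (between the pads) lies grasp_offset behind it (grasp_offset is the distance from the TCP to the grasp point, in mm); z points along the fingers, x is the direction in which the jaws open and shut, and the axes are right-handed (so a half turn about z gives the same grasp; the last joint's range is limited). The gripper opens to 85 mm and grips with 20 to 120 N. Pads are 22 mm wide; open, the fingers measure 114 mm over their backs; the gripper's body (76 mm by 85 mm) begins 54 mm behind the grasp point. The pads swing forward as they close: fully open they stand 13 mm farther back than shut.
Start: joints at [70.462, 12.427, 92.441, -0, 75.132, -6.429], TCP at [141.736, 608.728, 231.3] pointing down, gripper open.
Joint ranges: [-157.48, 157.48], [-44.54, 120.13], [17.64, 146.25], [-64.5, 244.5], [7.68, 150.69], [-147.95, 147.95]. Speed limits (degrees/s): [159.86, 159.86, 180, 180, 180, 180].

### API

Orientations are given as [roll, pitch, yaw] about the fixed x, y, z axes, in that order (R = Rz(yaw) Ry(pitch) Rx(roll)).
In Python, from station import * gives the robot as it stands. Calls block until the motion is done:
- goto(position, orientation): joint-space move of the TCP to a pose.
- move_l(position, attitude=None, speed=150): straight line of the TCP; attitude=None keeps the orientation; speed is the mean speed in mm/s.
- move_j(angles): joint-space move.
- grip(opening, squeeze=None): finger opening in mm; squeeze is the grip in N (None keeps the last); returns when the fingers have stopped.
- wait(seconds).
- solve_ik(position, orientation): joint angles nearest the present ones, or None.
- get_obs(): the state.
- get_image(name): name is "scene" or "side" or "wrist"; returns the picture (420x560x3 uint8, red, green, blue); there is no depth.
- get_calibration(name): a dict with "fx", "fy", "cx", "cy" (pixels), "R" (3x3) and "t" (3): a world point X has camera coordinates R X + t; the wrist camera has in their place "mount" (4x4, takes a point from camera to tool coordinates, whose origin is the TCP and whose axes are the tool frame's). Camera axes: x right, y down, z forward; pixel columns grow to the right and rows downward; lengths in mm; the calibration is good to about 2 mm. A picture is of the moment at which its call begins: read the wrist's pose just before it. get_calibration takes no time and is no camera call.
A pose or a line that the arm cannot do raises Unreachable and nothing moves.
- sign_off(): hands the job in, once; it reports no verdict.
Trained networks look in the newest picture that a camera, given by its name, has taken for a name from the list of things; names that differ only in an ending like _2 or _b are one class to them, and where a whole thing is asked for, a point or a joint stands for the part that bears it (a point fixed in the world has none). Each returns a list of dicts, best first, with "score" (0 to 1); they miss things now and then, are a little off and sometimes report something else, mostly with a low value. They report only what shows in the picture. A call takes as long as a camera call.
- spot_in(name, camera): "extent" ([centre column, centre row, width, height] in pixels, round what is visible of it).
- regions_of(name, camera): "region" (420x560 bool, what is visible of it) and "extent" ([centre column, centre row, width, height] in pixels, round what is visible of it).
The state is a dict: "t": time; "joint_pos": joint angles; "qvel": joint speeds; "effort": joint torques, N m; "tcp_pos": TCP position; "ee_rot": TCP orientation; "wrist_force": force on the tool from outside, world axes, zero at the start; "moment": the same for the moment, N m; "grip_width": finger opening in mm.
Only numpy, scipy, OpenCV 4.12 (cv2) and the standard library are available. Lean on these libraries where they do the work, as an engineer would, in place of code of your own. Each camera call takes 0.05 s, during which the arm holds its last target.

### The job

Collect the four amber stain bottles from the bench into the black caddy, each standing upright on the floor of the pocket that has the colour of its cap. They are glass and full, so keep them upright and set them down without dropping them. The two clear-glass bottles with violet and red caps do not belong to the set: leave them standing where they are.

Things in the scene. Friction and masses are not known exactly. Their poses are not given: they have to be found in the camera images.
- amber_violet_mid (a point): Amber (dark brown) glass stain bottle with a violet screw cap, standing loose on the bench; the same size as the other bottles: body diameter 40 mm, straight side up to 52 mm, cap diameter 26 mm, 76 mm tall overall, with a white paper band. About 0.09 to 0.18 kg. The point is on its axis half-way up, 38 mm above its foot; z is up along the bottle.
- amber_yellow_mid (a point): Amber (dark brown) glass stain bottle with a yellow screw cap, standing loose on the bench; the same size as the other bottles: body diameter 40 mm, straight side up to 52 mm, cap diameter 26 mm, 76 mm tall overall, with a white paper band. About 0.09 to 0.18 kg. The point is on its axis half-way up, 38 mm above its foot; z is up along the bottle.
- amber_red_mid (a point): Amber (dark brown) glass stain bottle with a red screw cap, standing loose on the bench; the same size as the other bottles: body diameter 40 mm, straight side up to 52 mm, cap diameter 26 mm, 76 mm tall overall, with a white paper band. About 0.09 to 0.18 kg. The point is on its axis half-way up, 38 mm above its foot; z is up along the bottle.
- amber_white_mid (a point): Amber (dark brown) glass stain bottle with a white screw cap, standing loose on the bench; the same size as the other bottles: body diameter 40 mm, straight side up to 52 mm, cap diameter 26 mm, 76 mm tall overall, with a white paper band. About 0.09 to 0.18 kg. The point is on its axis half-way up, 38 mm above its foot; z is up along the bottle.
- clear_violet_mid (a point): Look-alike that does not belong: pale, clear-glass bottle with a violet screw cap, standing loose on the bench; the same size as the other bottles: body diameter 40 mm, straight side up to 52 mm, cap diameter 26 mm, 76 mm tall overall, with a white paper band. The point is on its axis half-way up, 38 mm above its foot; z is up.
- clear_red_mid (a point): Look-alike that does not belong: pale, clear-glass bottle with a red screw cap, standing loose on the bench; the same size as the other bottles: body diameter 40 mm, straight side up to 52 mm, cap diameter 26 mm, 76 mm tall overall, with a white paper band. The point is on its axis half-way up, 38 mm above its foot; z is up.
- pocket_violet: Violet square pocket, one of four (2 x 2, centres 92 mm apart) in a fixed black caddy (200 x 200 mm tray, rim 18 mm high). Outside 68 x 68 mm, inside 62 x 62, 14 high, walls 3, floor 4 thick. Origin: centre of its underside, 8 mm above the bench; inner floor 12 mm and rim 22 mm above the bench. x, y along its sides, z up. Pockets change corners, the caddy changes sides.
- pocket_yellow: Yellow square pocket, one of four (2 x 2, centres 92 mm apart) in a fixed black caddy (200 x 200 mm tray, rim 18 mm high). Outside 68 x 68 mm, inside 62 x 62, 14 high, walls 3, floor 4 thick. Origin: centre of its underside, 8 mm above the bench; inner floor 12 mm and rim 22 mm above the bench. x, y along its sides, z up. Pockets change corners, the caddy changes sides.
- pocket_red: Red square pocket, one of four (2 x 2, centres 92 mm apart) in a fixed black caddy (200 x 200 mm tray, rim 18 mm high). Outside 68 x 68 mm, inside 62 x 62, 14 high, walls 3, floor 4 thick. Origin: centre of its underside, 8 mm above the bench; inner floor 12 mm and rim 22 mm above the bench. x, y along its sides, z up. Pockets change corners, the caddy changes sides.
- pocket_white: White square pocket, one of four (2 x 2, centres 92 mm apart) in a fixed black caddy (200 x 200 mm tray, rim 18 mm high). Outside 68 x 68 mm, inside 62 x 62, 14 high, walls 3, floor 4 thick. Origin: centre of its underside, 8 mm above the bench; inner floor 12 mm and rim 22 mm above the bench. x, y along its sides, z up. Pockets change corners, the caddy changes sides.

How it is judged:
By the outcome, as a careful person would: the job done as asked, in the order asked, and still so for the second after the job is handed in, with the robot touching nothing.
It also fails if it takes over 99 s, if anything falls off the work surface, if the arm or the gripper's body presses on something with over 40 N, if the wrist force passes 120 N, or if a joint passes its speed limit or range.

## Working session

There is one attempt and no reset: what is moved stays moved. The work goes in short steps, each a Python script; the robot and the scene stay as the last script left them, time stands still between calls to the robot, and variables do not carry over. Pictures are saved under pics/ and viewed, and the job is handed in when it is done.

```bash
mkdir -p pics; ls; python3 - <<'E'
from station import *
import cv2
o=get_obs();print(o)
for n in ("scene","side","wrist"):
    im=get_image(n);cv2.imwrite(f"pics/{n}0.png",im[:,:,::-1]);print(n,get_calibration(n))
try: print(grasp_offset)
except Exception as e: print(e)
E
```

```text
pics
{'t': 0.0, 'joint_pos': array([ 7.04607157e+01,  1.24768248e+01,  9.25295145e+01,  6.63429609e-04,
        7.51323406e+01, -6.43058183e+00]), 'qvel': array([ 0.07598039,  0.03655552, -0.04402966, -0.02870789, -0.03540075,
       -0.01271679]), 'effort': array([-9.53206072e-04, -3.96848130e+01, -3.03849578e+01, -1.65968750e-04,
        9.80178360e-03, -1.69347067e-05]), 'tcp_pos': array([141.46847454, 607.93293915, 229.95811153]), 'ee_rot': array([-1.79983831e+02,  1.37735478e-01,  7.68911460e+01]), 'wrist_force': array([-0.8340491 , -0.15080409,  0.28887838]), 'moment': array([0.03334971, 0.01379249, 0.00731025]), 'grip_width': 85.63958206602987}
scene {'fx': 487.9100502009022, 'fy': 487.9100502009022, 'cx': 275.8256420026993, 'cy': 217.56630918490188, 'R': array([[ 0.39510759,  0.91857678, -0.01032919],
       [ 0.78742383, -0.34444305, -0.51119732],
       [-0.47313181,  0.1938445 , -0.85940131]]), 't': array([-239.98040116, -411.80923059, 1500.2236134 ])}
side {'fx': 380.1208074016305, 'fy': 380.1208074016305, 'cx': 282.4700310783417, 'cy': 211.2581613614682, 'R': array([[ 0.80168208, -0.59766391,  0.01018301],
       [-0.45465006, -0.62073194, -0.63873718],
       [ 0.38807108,  0.50743444, -0.7693576 ]]), 't': array([-445.7598306 ,  266.06090451,  862.84907643])}
wrist {'fx': 378.59596468539684, 'fy': 378.59596468539684, 'cx': 281.3062771520468, 'cy': 204.05316345024914, 'mount': array([[ 9.99999639e-01,  5.53770266e-04, -6.44277648e-04,
         5.26896823e-01],
       [-3.57674243e-04,  9.62306385e-01,  2.71967450e-01,
        -6.81046403e+01],
       [ 7.70599981e-04, -2.71967121e-01,  9.62306236e-01,
        -1.42919921e+02],
       [ 0.00000000e+00,  0.00000000e+00,  0.00000000e+00,
         1.00000000e+00]])}
18.700000000000003
```

View pics/scene0.png

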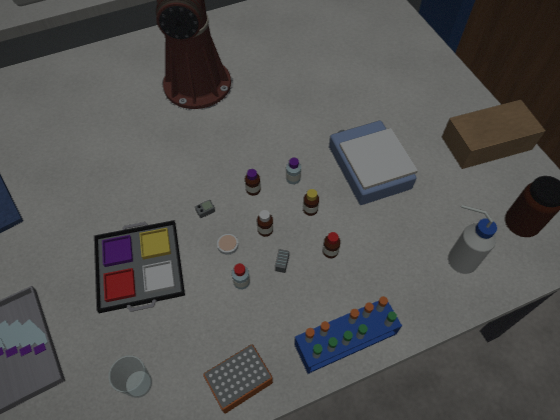

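View pics/side0.png

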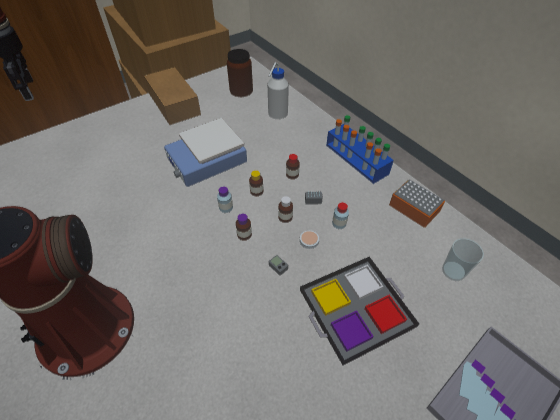

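View pics/wrist0.png

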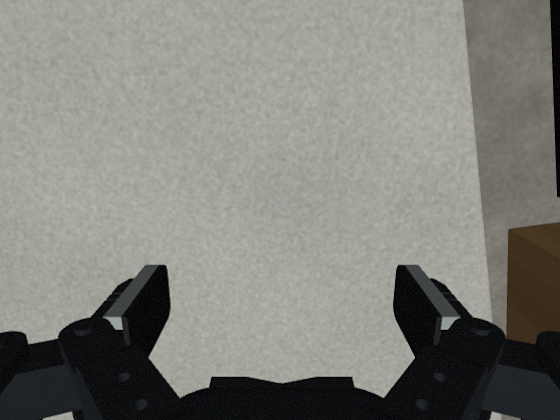

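The scene view shows ambers at violet (253,182), yellow (311,203), white (265,224) and red (332,245). The clear ones are at violet (293,170) and red (240,275), and the caddy is around (138,265). The side view agrees. Next I'll localise them.

```bash
cat > h.py <<'E'
from station import *
import numpy as np, cv2
from scipy.optimize import least_squares
B=["amber_violet_mid","amber_yellow_mid","amber_red_mid","amber_white_mid","clear_violet_mid","clear_red_mid"]
P=["pocket_violet","pocket_yellow","pocket_red","pocket_white"]
from scipy.spatial.transform import Rotation as Ro
def cam(n,obs=None):
    c=get_calibration(n)
    if n=="wrist":
        T=np.eye(4);T[:3,:3]=Ro.from_euler('xyz',obs['ee_rot'],degrees=True).as_matrix();T[:3,3]=obs['tcp_pos']
        M=np.linalg.inv(T@np.array(c['mount']));c['R']=M[:3,:3];c['t']=M[:3,3]
    return c
def proj(c,X):
    Y=np.asarray(X)@np.array(c['R']).T+np.array(c['t']); return np.c_[c['fx']*Y[:,0]/Y[:,2]+c['cx'],c['fy']*Y[:,1]/Y[:,2]+c['cy']]
a=np.linspace(0,2*np.pi,48,endpoint=False)
def ring(r,z): return np.c_[r*np.cos(a),r*np.sin(a),0*a+z]
BOT=np.vstack([ring(20,0),ring(20,52),ring(13,58),ring(13,76)])
def bbox(uv): lo,hi=uv.min(0),uv.max(0); return np.r_[(lo+hi)/2,hi-lo]
def fitb(dets):  # list of (cam, extent)
    f=lambda p: np.concatenate([(bbox(proj(c,BOT+[p[0],p[1],0]))-np.array(e))[:2] for c,e in dets])
    s=least_squares(f,[500,0]); return s.x,s.fun
E
python3 - <<'E'
from h import *
import json
D={}
for n in ("scene","side"):
    get_image(n)
    for k in B+P:
        r=regions_of(k,n)
        D[n,k]=r
        print(n,k,[(round(float(q['score']),2),np.round(q['extent'],1).tolist()) for q in r[:3]])
import pickle;pickle.dump(D,open('d.pkl','wb'))
E
```

```text
scene amber_violet_mid [(0.9, [252.4, 179.8, 15.7, 27.7])]
scene amber_yellow_mid [(0.61, [310.4, 202.3, 20.1, 26.8])]
scene amber_red_mid [(0.89, [330.3, 245.3, 18.0, 26.7]), (0.73, [265.3, 224.9, 8.6, 21.3]), (0.19, [116.1, 252.4, 30.2, 34.9])]
scene amber_white_mid [(0.92, [265.1, 223.2, 15.4, 26.5])]
scene clear_violet_mid [(0.83, [293.9, 168.7, 16.0, 27.5])]
scene clear_red_mid [(0.59, [240.1, 274.0, 20.9, 28.7])]
scene pocket_violet [(0.73, [119.3, 252.9, 31.3, 38.1])]
scene pocket_yellow [(0.6, [155.1, 245.1, 28.9, 30.3]), (0.24, [294.9, 169.9, 14.3, 29.2])]
scene pocket_red [(0.98, [119.0, 284.6, 30.8, 32.2])]
scene pocket_white [(0.75, [159.5, 278.6, 36.4, 27.8]), (0.25, [309.0, 204.8, 17.2, 29.1])]
side amber_violet_mid [(0.72, [243.9, 226.6, 16.8, 24.6])]
side amber_yellow_mid [(0.86, [254.3, 184.2, 14.6, 28.9])]
side amber_red_mid [(0.5, [294.2, 165.8, 12.5, 24.5])]
side amber_white_mid [(0.71, [284.0, 210.2, 13.3, 27.6])]
side clear_violet_mid [(0.66, [224.9, 201.9, 19.8, 24.2]), (0.41, [285.8, 210.0, 14.5, 27.6])]
side clear_red_mid [(0.55, [340.2, 216.8, 16.1, 24.5]), (0.26, [244.1, 227.7, 16.2, 28.5])]
side pocket_violet [(0.72, [351.6, 331.4, 40.0, 39.3])]
side pocket_yellow [(0.59, [331.1, 296.1, 41.5, 33.7])]
side pocket_red [(0.92, [385.5, 314.8, 43.7, 36.2])]
side pocket_white [(0.65, [363.2, 282.1, 36.0, 32.9]), (0.49, [332.1, 298.2, 40.4, 35.5])]
```

```bash
cat >> h.py <<'E'
q=np.array([[x,y,z] for x in(-34,34) for y in(-34,34) for z in (18,22)])
def rz(t): return np.array([[np.cos(t),-np.sin(t),0],[np.sin(t),np.cos(t),0],[0,0,1]])
def fitcaddy(dets,order,x0,loss='soft_l1'): # dets: (cam,pocketname,extent); order: names at (-,-),(+,-),(+,+),(-,+)
    off=dict(zip(order,[(-46,-46,0),(46,-46,0),(46,46,0),(-46,46,0)]))
    f=lambda p: np.concatenate([(bbox(proj(c,(q+off[k])@rz(p[2]).T+[p[0],p[1],0]))-np.array(e))[:2] for c,k,e in dets])
    s=least_squares(f,x0,loss=loss); 
    return s.x,f(s.x),{k:(np.array(off[k])@rz(s.x[2]).T)[:2]+s.x[:2] for k in order}
E
python3 - <<'E'
from h import *
import pickle
D=pickle.load(open('d.pkl','rb'))
C={n:cam(n) for n in("scene","side")}
for k in B:
    x,r=fitb([(C[n],D[n,k][0]['extent']) for n in C]); print(k,x.round(1),r.round(1))
pp={}
for k in P:
    f=lambda p:np.concatenate([(bbox(proj(C[n],q+[p[0],p[1],0]))-np.array(D[n,k][0]['extent']))[:2] for n in C])
    s=least_squares(f,[500,-200]);pp[k]=s.x;print(k,s.x.round(1),s.fun.round(1))
c=np.mean(list(pp.values()),0);print(c)
for k in P: print(k,np.degrees(np.arctan2(*(pp[k]-c)[::-1])).round(1),np.linalg.norm(pp[k]-c).round(1))
order=sorted(P,key=lambda k:np.arctan2(*(pp[k]-c)[::-1]))
for sh in range(1):
    a0=np.arctan2(*(pp[order[0]]-c)[::-1])+np.radians(135)
    x,r,m=fitcaddy([(C[n],k,D[n,k][0]['extent']) for n in C for k in P],order,[*c,a0])
    print(order,x[:2].round(1),np.degrees(x[2]),r.round(1));print({k:v.round(1) for k,v in m.items()})
E
```

```text
amber_violet_mid [430.7  10.3] [ 0.1  1.8 -1.4  0.4]
amber_yellow_mid [546.3 121.6] [-0.2 -0.8  0.7 -0.5]
amber_red_mid [680.5 112.3] [ 0.3  0.8 -0.9  0.9]
amber_white_mid [556.9  -7.5] [-0.3 -0.7  0.6 -0.7]
clear_violet_mid [438.7 120.9] [-1.3  1.2 -1.3 -1.6]
clear_red_mid [ 662.7 -115.4] [-0.5  0.9 -1.1 -0.3]
pocket_violet [ 478.8 -364.1] [-2.  -2.   0.9 -2.2]
pocket_yellow [ 496.7 -275. ] [-0.3 -1.2  0.9 -0.6]
pocket_red [ 565.1 -383.1] [-0.7 -0.5  0.1 -0.8]
pocket_white [ 586.2 -291.6] [-0.9 -1.3  0.9 -1.5]
[ 531.69844426 -328.48758865]
pocket_violet -146.0 63.8
pocket_yellow 123.2 63.9
pocket_red -58.6 64.1
pocket_white 34.1 65.8
['pocket_violet', 'pocket_red', 'pocket_white', 'pocket_yellow'] [ 530.7 -328.4] -11.59868480879788 [-2.2 -2.8 -0.1 -2.  -0.3 -0.1 -1.4 -1.6  0.3 -1.7  0.2 -0.6  0.6 -1.4
  0.9 -1. ]
{'pocket_violet': array([ 476.4, -364.2]), 'pocket_red': array([ 566.6, -382.7]), 'pocket_white': array([ 585.1, -292.6]), 'pocket_yellow': array([ 494.9, -274.1])}
```

```bash
python3 - <<'E'
from h import *
import pickle
W=[]
def look(pos,yaw,names,tag):
    goto(pos,[180,0,yaw]); wait(.4)
    o=get_obs(); im=get_image("wrist"); cv2.imwrite(f"pics/{tag}.png",im[:,:,::-1])
    c=cam("wrist",o)
    for k in names:
        r=regions_of(k,"wrist")
        print(k,[(round(float(s['score']),2),np.round(s['extent'],0).tolist()) for s in r[:3]])
        if r: W.append((c,k,r))
look([480,20,330],90,B,"w1")
look([465,-330,330],90-11.6,P,"w2")
pickle.dump(W,open('w.pkl','wb'));print(get_obs()['t'],get_obs()['joint_pos'].round(0))
E
```

```text
amber_violet_mid [(0.67, [274.0, 119.0, 35.0, 35.0])]
amber_yellow_mid [(0.83, [368.0, 215.0, 45.0, 43.0]), (0.61, [182.0, 303.0, 34.0, 57.0])]
amber_red_mid [(0.75, [355.0, 312.0, 35.0, 51.0])]
amber_white_mid [(0.92, [260.0, 222.0, 31.0, 44.0])]
clear_violet_mid [(0.63, [372.0, 126.0, 42.0, 37.0])]
clear_red_mid [(0.57, [183.0, 304.0, 33.0, 52.0])]
pocket_violet [(0.72, [255.0, 172.0, 62.0, 56.0])]
pocket_yellow [(0.8, [335.0, 169.0, 60.0, 59.0])]
pocket_red [(0.83, [257.0, 240.0, 57.0, 56.0])]
pocket_white [(0.68, [258.0, 242.0, 58.0, 56.0]), (0.6, [332.0, 242.0, 60.0, 54.0])]
6.4 [ -42.    2.   93.    0.   85. -121.]
```

```bash
python3 - <<'E'
from h import *
import pickle
W=pickle.load(open('w.pkl','rb'))
for c,k,r in W:
    if k in B:
        for s in r[:2]:
            x,f=fitb([(c,s['extent'])]); print(k,round(s['score'],2),x.round(1),f.round(1))
order=['pocket_violet', 'pocket_red', 'pocket_white', 'pocket_yellow']
d=[(c,k,r[0]['extent']) for c,k,r in W if k in P]
x,r,m=fitcaddy(d,order,[530,-328,-.2]);print(x,np.degrees(x[2]),r.round(1),{k:v.round(1) for k,v in m.items()})
E
```

```text
amber_violet_mid 0.67 [435.1  12.3] [ 0. -0.]
amber_yellow_mid 0.83 [550.3 126.5] [-0. -0.]
amber_yellow_mid 0.61 [ 668.4 -108.9] [0. 0.]
amber_red_mid 0.75 [681.4 116.6] [0. 0.]
amber_white_mid 0.92 [559.2  -5.2] [-0. -0.]
clear_violet_mid 0.63 [443.6 123.9] [ 0. -0.]
clear_red_mid 0.57 [ 669.3 -108.2] [ 0. -0.]
[ 5.30823212e+02 -3.27775862e+02 -2.13183764e-01] -12.214529919654565 [ 0.8 -2.1 -2.8  1.3 -0.9  0.8 71.3 -0.6] {'pocket_violet': array([ 476.1, -363. ]), 'pocket_red': array([ 566. , -382.5]), 'pocket_white': array([ 585.5, -292.5]), 'pocket_yellow': array([ 495.6, -273.1])}
```

```bash
python3 -c "
import cv2,numpy as np
cv2.imwrite('pics/w12.png',cv2.resize(np.hstack([cv2.imread('pics/w1.png'),cv2.imread('pics/w2.png')]),(800,300)))"
```

```text
(no output)
```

View pics/w12.png

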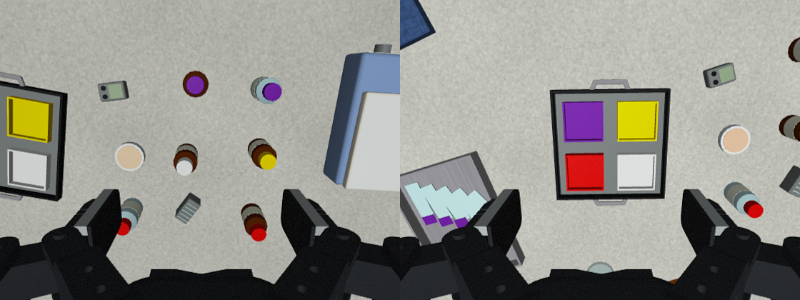

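Localisation agrees across three views to about 5 mm. The wrist "pocket_white" top hit is actually the red pocket, and the robust fit rejected it. I'll pick the white bottle first, refining its position from the hover.

```bash
cat >> h.py <<'E'
PK={'violet':(476.2,-363.5),'red':(566.2,-382.6),'white':(585.4,-292.5),'yellow':(495.3,-273.6)}
BP={'violet':(433,11),'yellow':(548,124),'red':(681,114),'white':(558,-6)}
YAW=78.; DN=[180,0,YAW]; ZG=15.
def pick(c,tag):
    b=np.array(BP[c],float)
    grip(64,40)
    goto([*b,160],DN); wait(.3)
    o=get_obs(); im=get_image("wrist"); cv2.imwrite(f"pics/hov_{tag}.png",im[:,:,::-1])
    cc=cam("wrist",o)
    best=None
    for s in spot_in(f"amber_{c}_mid","wrist"):
        x,f=fitb([(cc,s['extent'])]); print('det',round(s['score'],2),np.round(s['extent'],0),x.round(1))
        if best is None and np.linalg.norm(x-b)<12: best=x
    if best is None: print('no refine'); best=b
    move_l([*best,90],speed=120); 
    move_l([*best,ZG],speed=80); wait(.2)
    o=get_obs(); print('at',o['tcp_pos'].round(1),o['wrist_force'].round(1))
    grip(36,40); o=get_obs(); zg=o['tcp_pos'][2]; print('grip',o['grip_width'],o['wrist_force'].round(1))
    f0=o['wrist_force']
    move_l([*best,ZG+15],speed=40); move_l([*best,140],speed=150); wait(.2)
    o=get_obs(); print('lifted',o['grip_width'],o['wrist_force'].round(1),o['t'])
    return zg
def place(c,zg):
    p=PK[c]
    move_l([*p,140],attitude=DN,speed=180); wait(.2)
    move_l([*p,ZG+12+8],speed=90); move_l([*p,ZG+12+2.5],speed=20); wait(.3)
    f0=get_obs()['wrist_force'][2]
    z=ZG+14.5
    while z>ZG+6:
        z-=.5; move_l([*p,z],speed=10); wait(.1)
        o=get_obs(); 
        if o['wrist_force'][2]-f0>1.5: break
    print('down z',z,o['tcp_pos'].round(1),'expected',round(zg+12,1),f0.round(1),o['wrist_force'].round(1))
    grip(60); wait(.2)
    o=get_obs(); print('rel',o['grip_width'],o['wrist_force'].round(1))
    move_l([*p,ZG+40],speed=60); move_l([*p,140],speed=150); print(get_obs()['t'])
E
python3 - <<'E'
from h import *
zg=pick('white','white'); print(zg)
for n in("scene",):cv2.imwrite("pics/lift_white.png",get_image(n)[100:340,80:400,::-1])
cv2.imwrite("pics/lift_white_w.png",get_image("wrist")[:,:,::-1])
E
python3 -c "
import cv2,numpy as np
a=cv2.resize(cv2.imread('pics/lift_white.png'),(400,300));b=cv2.resize(cv2.imread('pics/lift_white_w.png'),(400,300))
cv2.imwrite('pics/m1.png',np.hstack([a,b]))"
```

```text
det 0.79 [282. 196.  55.  66.] [559.6  -6. ]
at [560.2  -6.1  15.7] [-0.1  0.8 -0.2]
grip 39.156515615723954 [-0.6 -0.2  3.2]
lifted 39.16164722764296 [-0.5 -0.1 -1.5] 12.525
15.51264160311221
```

View pics/m1.png

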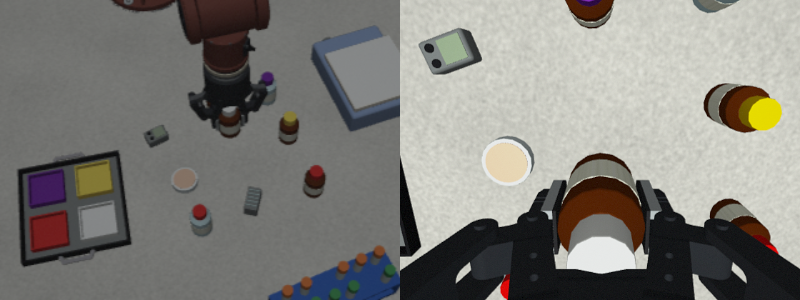

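View pics/hov_white.png

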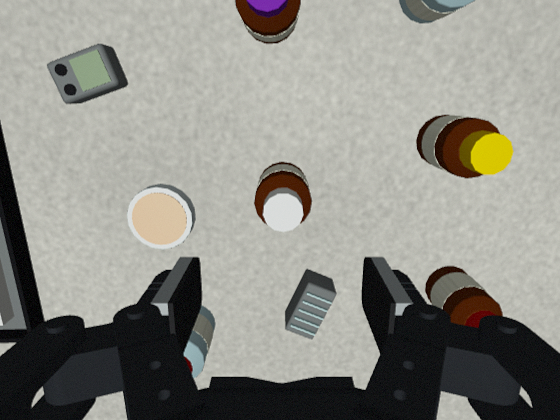

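The hover picture had the white-capped amber bottle at (282,196). It is now held upright between the pads, with the other bottles undisturbed. Now placing it.

```bash
python3 - <<'E'
from h import *
place('white',15.5)
cv2.imwrite("pics/pl_white.png",get_image("wrist")[:,:,::-1])
E
```

```text
down z 27.0 [ 585.5 -292.6   27.5] expected 27.5 -1.5 [-1.4  1.6  4. ]
rel 59.942670913378954 [-0.1 -0.5  0.2]
20.2333
```

View pics/pl_white.png

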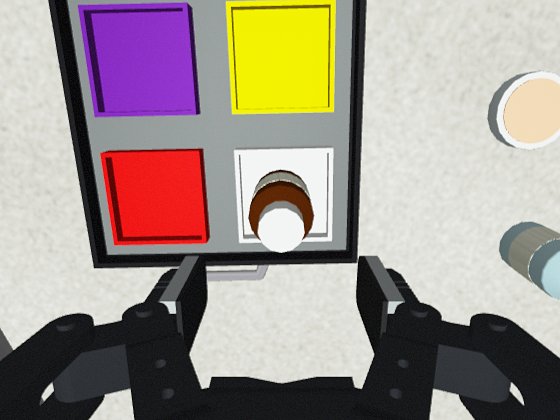

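White is standing in its pocket: bottle at (282,212), pocket at (285,195). Floor contact came exactly at the expected height. Next are the remaining three, with a check on each grip before placing.

```bash
cat > go.py <<'E'
import sys
from h import *
for c in sys.argv[1:]:
    zg=pick(c,c)
    w=get_obs()['grip_width']
    if not 37<w<42: print('BAD GRIP',w); break
    place(c,zg)
    cv2.imwrite(f"pics/pl_{c}.png",get_image("wrist")[:,:,::-1])
E
python3 go.py yellow
```

```text
det 0.96 [284. 198.  61.  70.] [551.  124.6]
at [551.6 124.7  15.7] [ 1.3  0.5 -0.7]
grip 38.802635268334825 [ 0.  -0.   2.3]
lifted 38.99358131789139 [-0.5  0.2 -1.4] 26.4083
down z 27.0 [ 495.5 -273.7   27.6] expected 27.5 -1.4 [-1.3  1.7  4.6]
rel 59.72747833614883 [ 0.  -0.6 -0.4]
34.65
```

View pics/pl_yellow.png

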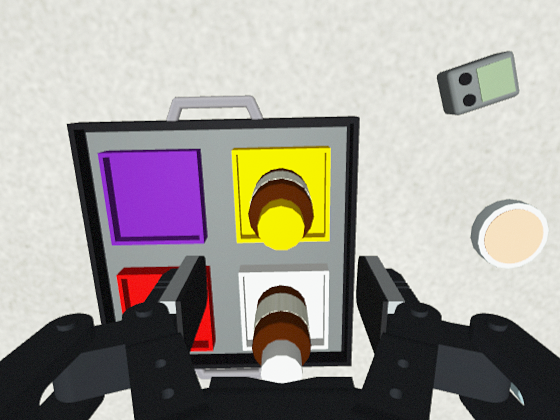

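Yellow is upright in its pocket at (281,210), and white is undisturbed. Next, red and violet.

```bash
python3 go.py red violet; python3 - <<'E'
import cv2,numpy as np
L=['hov_red','pl_red','hov_violet','pl_violet']
I=[cv2.resize(cv2.imread(f'pics/{l}.png'),(400,300)) for l in L]
cv2.imwrite('pics/m2.png',np.vstack([np.hstack(I[:2]),np.hstack(I[2:])]))
E
```

```text
det 0.63 [287. 194.  52.  66.] [681.3 117.1]
at [681.9 117.1  15.9] [0.  0.1 0.5]
grip 38.99306153132116 [-0.2 -0.2  2.2]
lifted 38.73773498089171 [-0.   0.1 -1.7] 40.8667
down z 27.0 [ 566.3 -382.7   27.5] expected 27.6 -2.4 [-2.5  1.6  2.8]
rel 60.10021067071485 [-0.4 -0.9 -0.8]
49.7333
det 0.62 [283. 198.  54.  68.] [436.   11.5]
at [436.6  11.4  15.5] [-0.3  0.5  0.6]
grip 38.776133165834004 [-0.4 -0.4  3.9]
lifted 39.170501798844526 [ 0.8  0.9 -1.1] 55.9
down z 27.0 [ 476.3 -363.6   27.5] expected 27.5 -1.3 [-1.9  1.1  3.6]
rel 59.88343043271675 [-1.   0.2  0.1]
64.0083
```

View pics/m2.png

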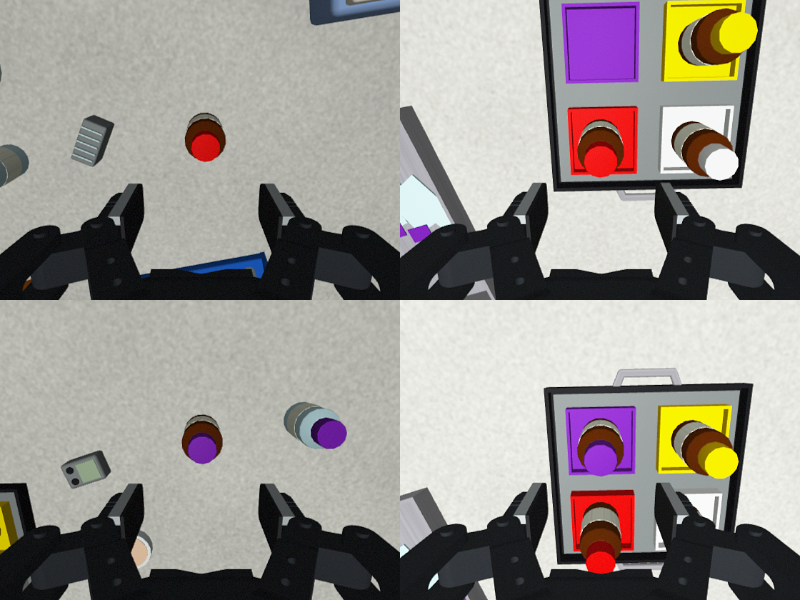

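All four are upright in their pockets, red at (600,150) and violet at (600,445) in the montage. I'll back the arm away for one final look, then sign off.

```bash
python3 - <<'E'
from h import *
move_l([476,-363,230],speed=150)
goto([450,-30,260],DN); wait(.3)
a=get_image("scene");b=get_image("side")
cv2.imwrite("pics/fin.png",np.hstack([cv2.resize(a[140:340,80:360],(400,286)),cv2.resize(b[140:360,190:470],(400,286))])[:,:,::-1])
C={n:cam(n) for n in("scene","side")}
for k in B[4:]:
    d=[(C[n],r[0]['extent']) for n in C for r in [spot_in(k,n)] if r]
    if d: print(k,len(d),*[v.round(1) for v in fitb(d)])
print(get_obs()['t'],get_obs()['wrist_force'])
E
```

```text
clear_violet_mid 2 [436.7 120.3] [-1.5  0.8 -1.  -2. ]
clear_red_mid 1 [ 668.2 -118.2] [ 0. -0.]
66.675 [ 0.47557389 -0.26763846  0.47422552]
```

View pics/fin.png

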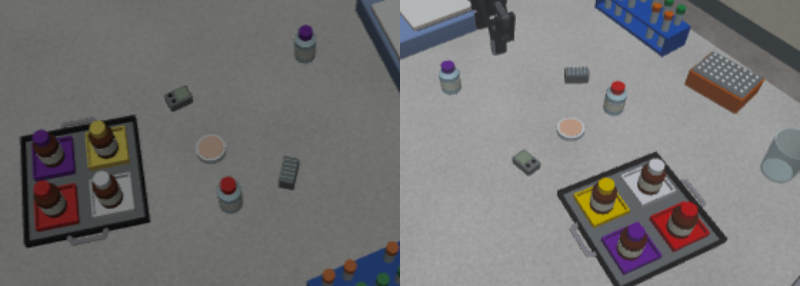

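The final views show all four amber bottles upright in the matching pockets, with violet at (47,148), yellow (103,142), red (50,198) and white (106,190). The clear bottles are still standing where they were.

```bash
python3 -c "
from station import *
sign_off()"
```

```text
the job is handed in; nothing more can be done
```

All four amber bottles are standing upright in the caddy, each in the pocket that matches its cap. I moved them in the order white, yellow, red, violet and handed the job in at about 67 s.

- **Placing:** I lowered each bottle until it touched the pocket floor, which came within 0.1 mm of the expected height. The force change at contact was about 5–6 N, and only then did I open the fingers.
- **Final look:** The scene and side pictures show all four upright in the right pockets, with the arm clear of everything.
- **Clear bottles:** Both are still standing in place. The violet one re-measured within 2 mm of its first position. The red one was found in only one camera at the end and came out 6 mm from its first estimate; I put that down to measurement error, since the arm never went near it.
- **Disagreement:** In one wrist picture the network's best match for the white pocket was actually the red one. The fit across all the pockets rejected it, and the pictures confirmed the right pocket.

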